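# Run the metal analyser on two scrap heat sinks

### The job

Seat the two loose heat sinks upright in the matching nests of the metal analyser, the oblong finned one in the oblong nest and the round one in the round nest, and let go of them. Then press the dead-man plunger on the grey box half-way, until its cap is level with the tops of the two guard posts beside it, and finish still holding it there; pressing it right down trips the stop. Leave the screwdriver, pliers and bracket where they lie.

Things in the scene. Friction and masses are not known exactly. Their poses are not given: they have to be found in the camera images.
- block_sink: Loose oblong heat sink, upright thin aluminium fins on a copper foot, a plain box 64 mm along its x, 36 mm along its y, 46 mm tall, about 0.14 kg. Origin: centre of its underside; z up. Stands on the bench upright at any yaw; either way round along x fits. Its two 64 x 46 mm side faces (normal to y) are solid outer fins and can be gripped hard.
- round_sink: Loose round heat sink, a stack of aluminium discs on a copper core, a cylinder 44 mm in diameter and 46 mm tall, about 0.14 kg. Origin: centre of its underside; z up along its axis. Stands upright on the bench.
- analyser: Fixed bench metal analyser, aluminium block 120 mm along its x, 210 mm along its y, its top 50 mm above the bench, with two open pockets (nests) in the top, each 12 mm deep with 2 mm bevelled mouths and a thin black liner on the floor; behind the block (+x, from 60 to 105 mm) a grey housing 56 mm high with a small screen. Origin: centre of the block's underside; z up. Its yaw varies.
- oblong_nest (a point): Centre of the floor of the oblong pocket, 38 mm above the bench, 12 mm below the block's top, 55 mm from the analyser's origin to its +y; the pocket is 68 mm along the analyser's x and 40 mm along its y (2 mm of play all round). Axes as the analyser's.
- round_nest (a point): Centre of the floor of the round pocket, 38 mm above the bench, 12 mm below the block's top, 55 mm from the analyser's origin to its -y; the pocket is 48 mm in diameter (2 mm of play all round). Axes as the analyser's.
- deadman_box: Fixed grey control box 90 x 90 x 60 mm with the dead-man plunger upright in the middle of its top. Two aluminium guard posts, 8 mm thick along the box's y, 30 mm along its x, stand with their centres 36 mm to either side (+y and -y) of the plunger's axis, tops 80 mm above the bench. Origin: centre of its underside; z up. Its yaw varies.
- deadman_cap (a point): Centre of the top face of the plunger's flat black cap (44 mm in diameter, 8 mm thick); moves with it: 90 mm above the bench when released, 80 mm (level with the guard posts) half-way, 70 mm right down.
- deadman (a joint): Travel of the spring-loaded plunger in m, straight down: 0 released, 0.010 half-way (run), 0.020 right down (stop). The spring pushes back with about 3.5 N at the start, 7.5 N half-way and 11.5 N right down, and returns it when let go.
- screwdriver: Bystander: loose screwdriver with an orange handle, 180 mm long, lying on the bench beyond the grey box. Leave alone.
- pliers: Bystander: loose pliers with red handles, about 150 mm long, lying on the bench beyond the analyser. Leave alone.
- bracket: Bystander: small loose aluminium angle bracket 50 x 28 x 18 mm lying on the bench beyond the heat sinks. Leave alone.
There are look-alikes about, which are no part of the job. What is meant by the deadman_box is not orange or purple, and is the smaller of those in its own colour.

How it is judged (in metres and radians):
On the way, in this order (a step that is already met when the one before it is completed fails the run):
1. both heat sinks seated in their nests and let go (horizontal distance between block_sink and oblong_nest below 0.006 m and z of block_sink in the frame of oblong_nest between -0.003 and 0.003 m and angle between each of block_sink, round_sink's own z axis and vertical below 0.08 rad and contact force between each of block_sink, round_sink and the fingers below 0.2 N and contact force between each of block_sink, round_sink and the arm below 0.2 N and linear speed of each of block_sink, round_sink below 0.02 m/s and angle between the x axis of block_sink and the x axis of analyser, either way round below 0.12 rad and horizontal distance between round_sink and round_nest below 0.006 m and z of round_sink in the frame of round_nest between -0.003 and 0.003 m), for 0.2 s.
2. the dead-man plunger held half-way for a second with both seated (all of step 1 and value of joint deadman between 0.006 and 0.014 m and (contact force between deadman_box and the fingers above 1.5 N or contact force between deadman_box and the arm above 1.5 N)), for 1 s.
At the end, for the whole second after the job is handed in: Each heat sink in its own nest: underside within 3 mm of the floor, centre within 6 mm, upright within 0.08 rad, oblong one aligned within 0.12 rad, at rest, not touched; the robot pushes the dead-man plunger with over 1.5 N and holds its travel between 6 and 14 mm (all of step 2); the arm keeps its last pose, push and grip.
It fails at once if the dead-man plunger pressed right down (over 17 mm), tripping the stop (value of joint deadman above 0.017 m).
It fails at once if screwdriver, pliers or bracket moved more than 25 mm (distance of any of screwdriver, pliers, bracket from where it was at the start of the episode above 0.025 m).
It also fails if it takes over 66 s, if anything falls off the work surface, if the arm or the gripper's body presses on something with over 40 N, if the wrist force passes 120 N, or if a joint passes its speed limit or range.

### The arm

A 6-joint arm with a two-finger parallel gripper is mounted at the origin on the work surface. World frame = base frame: x ahead of the robot, y to its left, z up, the work surface at z = 0. Lengths are in m, angles in degrees, forces in N, time in s.
With the tool pointing down it reaches from about 0.375 to 0.75 m from the base axis. Payload 9 kg.
Tool frame: the origin (TCP) lies where the fingers leave the gripper's body, on its centre line; the fingertips stand 73 mm ahead of it and the grasp point (between the pads) lies 54 mm ahead of it (arm.nose_length is the distance from the TCP to the fingertips, in m); z points along the fingers, y is the direction in which the jaws open and shut (so a half turn about z gives the same grasp; the last joint's range is limited). The gripper opens to 85 mm and grips with 20 to 120 N. Pads are 22 mm wide; open, the fingers measure 114 mm over their backs; the gripper's body (76 mm by 85 mm) begins 54 mm behind the grasp point. The pads swing forward as they close: fully open they stand 13 mm farther back than shut.
Start: joints at [-84.379, 5.964, 5.575, 89.605, 0, 77.527], TCP at [0.186, -0.57, 0.304] pointing down, gripper open.
Joint ranges: [-171.21, 171.21], [-48.23, 106.86], [-62.78, 66.21], [-105.2, 120.99], [-86.42, 89.51], [-180, 180]. Speed limits (degrees/s): [127.2, 127.2, 147.25, 180, 180, 180].

### API

Orientations are given as a 3x3 rotation matrix whose columns are the frame's x, y, z axes.
In Python, from rig import arm, vision, order gives the robot as it stands.
- The arm moves only by the shell command python3 -m inch 'ROWS' [FORCE]. ROWS is JSON, a list of rows, each a list of 5 numbers: the shift along the tool's x, y, z in units of 0.5 m (1.0 is 0.5 m), then the turn about the tool's z in units of 90 degrees (1.0 is 90 degrees), then the closure, from 0 (fully open) to 1 (shut). In form: [[tx, ty, tz, spin, claw], ...]. A call has 1 to 20 rows; each row is the pose to reach, as a shift and turn from the pose commanded when the call began, along the tool's axes at that moment; what a row does not reach only later rows make up. A row lasts 1/12 s, in which the tool goes at most 41.7 mm and 7.16 degrees, less where a joint would pass 70% of its speed; a pose out of reach is approached as far as the arm can. A call with a number of a shift or a turn outside -1 to 1 is refused whole. A call with a gripper value outside its range is refused whole. The fingers move at their own pace and stop on an object; FORCE is the grip in N (left out, the last holds). Time passes only in rows, so rows that repeat a pose let the fingers close. It gives the time, the measured TCP pose, the force and the opening at its end, in the units of the state.
- arm.get_state(): the state, without advancing time (a new reading comes with each control period).
- vision.camera(name): name is "side" or "top" or "wrist"; returns a dict with "color" (480x640x3 uint8, blue, green, red), "fx", "fy", "cx", "cy" (pixels), "k1" (the pictures are not rectified: a ray, as slopes to the right and down, at radius r is drawn at 1 + k1 r^2 times it, then the intrinsics apply), "position" and "orientation" of the camera in the world. Camera axes: x right, y down, z forward; pixel columns grow to the right and rows downward; lengths in m; the calibration is good to about 2 mm. A picture is of the moment at which its call begins. There is no depth.
- order.close_job(): hands the job in, once; it reports no verdict.
The state is a dict: "clock": time; "joint_positions": joint angles; "joint_vel": joint speeds; "effort": joint torques, N m; "position": TCP position; "tcp_rot": TCP orientation; "wrist_force": force on the tool from outside, world axes, zero at the start; "torque": the same for the moment, N m; "opening": finger opening in m.
Only numpy, scipy, OpenCV 4.12 (cv2) and the standard library are available. Lean on these libraries where they do the work, as an engineer would, in place of code of your own. Each camera call takes 0.05 s, during which the arm holds its last target.

## Working session

There is one attempt and no reset: what is moved stays moved. The work goes in short steps, Python scripts to look and compute and a shell command to move; the robot and the scene stay as the last step left them, time stands still between calls to the robot, and variables do not carry over. Pictures are saved under pics/ and viewed, and the job is handed in when it is done.

```bash
ls; mkdir -p pics; python3 - <<'E'
from rig import arm,vision
import cv2
s=arm.get_state();print(s)
for n in("top","side","wrist"):
    c=vision.camera(n);cv2.imwrite(f"pics/{n}0.png",c["color"]);print(n,{k:v for k,v in c.items() if k!="color"})
E
```

```text
pics
{'clock': 0.0, 'joint_positions': array([-8.43794016e+01,  5.99942659e+00,  5.52754419e+00,  8.96041138e+01,
       -9.56703852e-04,  7.75280104e+01]), 'joint_vel': array([-0.1055125 , -0.00787896, -0.12704258,  0.10227747,  0.02860629,
       -0.00555942]), 'effort': array([ 4.26490851e-04, -5.56933951e+01,  5.03648794e+01,  1.67191954e-02,
       -2.37977674e-04, -6.02793975e-06]), 'position': array([ 0.18632701, -0.57009045,  0.30311866]), 'tcp_rot': array([[ 9.50555931e-01,  3.10553379e-01, -1.46524313e-04],
       [ 3.10553296e-01, -9.50555055e-01,  1.31837169e-03],
       [ 2.70145357e-04, -1.29868964e-03, -9.99999120e-01]]), 'wrist_force': array([ 0.60089129, -0.19207394, -0.08088071]), 'torque': array([-0.01349748, -0.0257542 ,  0.01588001]), 'opening': 0.08561780886751223}
top {'fx': 485.73284794642564, 'fy': 485.73284794642564, 'cx': 314.19273333401105, 'cy': 244.07936860297337, 'k1': -0.010308389764099634, 'position': array([ 0.44809137, -0.09978802,  1.23435124]), 'orientation': array([[-0.01304365, -0.99346832,  0.11336028],
       [-0.99989471,  0.0136803 ,  0.00484002],
       [-0.00635921, -0.11328521, -0.99354216]])}
side {'fx': 498.8296254219785, 'fy': 498.8296254219785, 'cx': 325.9770419290802, 'cy': 232.8447401397785, 'k1': 0.033426727405073624, 'position': array([0.10401624, 0.63029076, 0.88268536]), 'orientation': array([[-0.84499863, -0.36782644,  0.38817652],
       [-0.53471662,  0.57104723, -0.62288297],
       [ 0.0074457 , -0.7338997 , -0.67921705]])}
wrist {'fx': 359.5201660241297, 'fy': 359.5201660241297, 'cx': 325.7627873791003, 'cy': 238.3840236414389, 'k1': 0.003214032324834774, 'position': array([ 0.25723197, -0.5480454 ,  0.37248797]), 'orientation': array([[ 0.30885862, -0.91000684, -0.2765753 ],
       [-0.95110532, -0.29619574, -0.08755996],
       [-0.00224027,  0.29009589, -0.95699496]])}
```

View pics/top0.png

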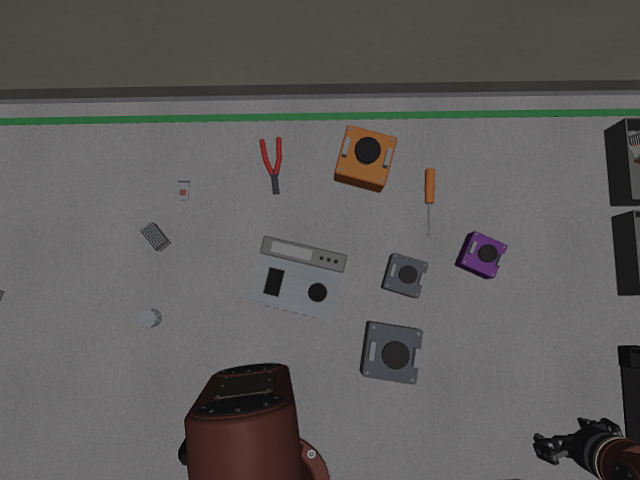

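View pics/side0.png

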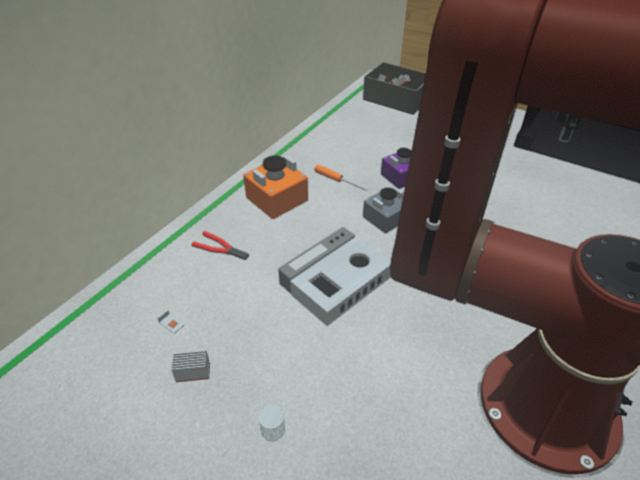

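View pics/wrist0.png

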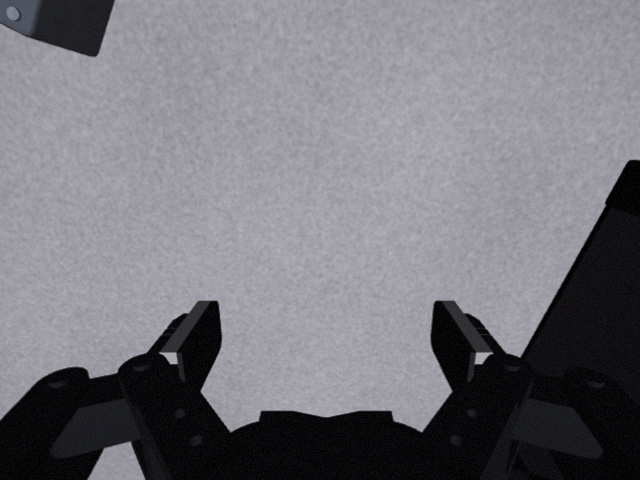

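The top view shows four boxes that could be the dead-man box: small grey (405,275), large grey (392,352), orange (366,157) and purple (482,255). By the description it is the small grey one. The block sink is at (156,237), the round sink at (150,318), and the analyser's nests are at (273,282) and (317,292).

```bash
cat > h.py <<'E'
import numpy as np,cv2
from rig import arm,vision
def dist(c): return np.array([c["k1"],0,0,0,0.])
def K(c): return np.array([[c["fx"],0,c["cx"]],[0,c["fy"],c["cy"]],[0,0,1.]])
def proj(c,P):
    P=np.atleast_2d(np.asarray(P,float));R=c["orientation"];t=-R.T@c["position"]
    return cv2.projectPoints(P,cv2.Rodrigues(R.T)[0],t,K(c),dist(c))[0].reshape(-1,2)
def w(c,uv,z):
    p=cv2.undistortPoints(np.array(uv,float).reshape(-1,1,2),K(c),dist(c)).reshape(-1,2)
    d=np.c_[p,np.ones(len(p))]@c["orientation"].T
    s=(z-c["position"][2])/d[:,2:]
    return c["position"]+s*d
E
python3 - <<'E'
from h import *
import cv2
c=vision.camera("top");im=c["color"]
def crop(x0,y0,x1,y1,f,n):
    cv2.imwrite(n,cv2.resize(im[y0:y1,x0:x1],None,fx=f,fy=f,interpolation=cv2.INTER_CUBIC))
crop(130,210,180,335,4.8,"pics/sinks.png") if 0 else crop(125,205,195,335,4.5,"pics/sinks.png")
crop(250,225,355,325,6,"pics/an.png");crop(355,240,435,390,4,"pics/box.png")
E
```

```text
(no output)
```

View pics/sinks.png

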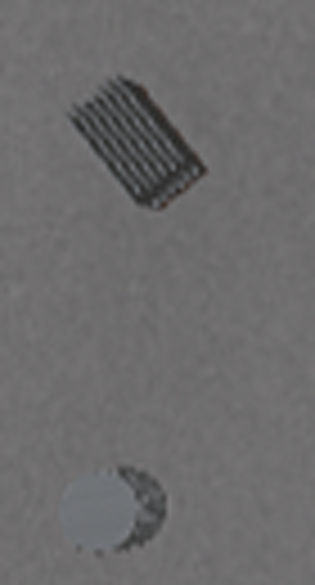

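View pics/an.png

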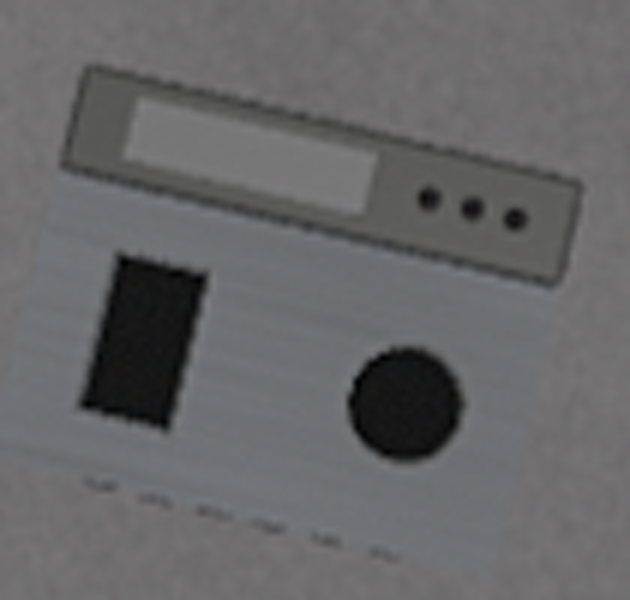

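View pics/box.png

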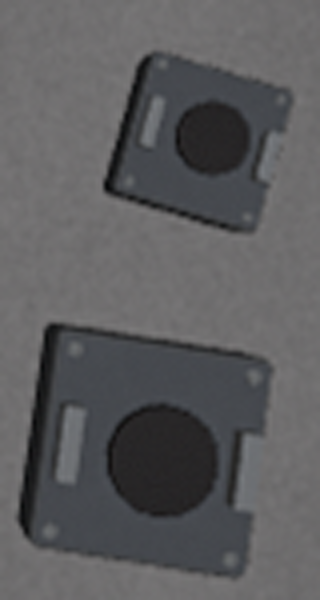

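```bash
python3 - <<'E'
from h import *
c=vision.camera("top")
def cr(p,x0,y0,f): return (np.array(p,float)+.5)/f-.5+[x0,y0]
np.set_printoptions(precision=4,suppress=True)
H=w(c,cr([(88,66),(582,182),(556,287),(62,170)],250,225,6),.056)[:,:2]
print("housing",H,"w",np.linalg.norm(H[0]-H[1]),np.linalg.norm(H[1]-H[2]))
ya=(H[0]-H[1])+(H[3]-H[2]);ya/=np.linalg.norm(ya);xa=np.array([ya[1],-ya[0]])
o=H.mean(0)-xa*.0825
print("origin",o,"yaw",np.degrees(np.arctan2(xa[1],xa[0])),"obl",o+.055*ya,"rnd",o-.055*ya)
N=w(c,cr([(118,253),(208,272),(168,432),(80,408)],250,225,6),.038)[:,:2];print("pocket corners floor",N.mean(0),np.linalg.norm(N[0]-N[1]),np.linalg.norm(N[1]-N[2]))
print("round black",w(c,cr([(406,405)],250,225,6),.038))
B=w(c,cr([(72,112),(122,76),(205,170),(150,208)],125,205,4.5),.046)
print("block raw",B)
print("round",w(c,cr([(97,512)],125,205,4.5),.046),"d",74/4.5/485*1.19)
Q=w(c,cr([(150,52),(296,92),(250,233),(107,190)],355,240,4),.06)[:,:2];print("box",Q,Q.mean(0))
print("cap",w(c,cr([(213,138)],355,240,4),.09)); 
P=w(c,cr([(152,122),(271,158)],355,240,4),.08);print("posts",P,P.mean(0),np.linalg.norm(P[0]-P[1]))
c=vision.camera("side")
im=c["color"]
cv2.imwrite("pics/s1.png",cv2.resize(im[340:450,160:300],None,fx=5,fy=5,interpolation=cv2.INTER_CUBIC))
E
```

```text
housing [[ 0.6052  0.028 ]
 [ 0.5549 -0.1726]
 [ 0.5124 -0.1612]
 [ 0.5627  0.0386]] w 0.20670880867472882 0.043949023040282705
origin [ 0.4788 -0.0467] yaw -14.091878694774726 obl [0.4922 0.0066] rnd [ 0.4654 -0.1001]
pocket corners floor [0.4936 0.0073] 0.037904209785819605 0.06727653802227775
round black [[ 0.4661 -0.0999  0.038 ]]
block raw [[0.626  0.336  0.046 ]
 [0.6457 0.3088 0.046 ]
 [0.5928 0.2617 0.046 ]
 [0.5722 0.2915 0.046 ]]
round [[0.4076 0.3165 0.046 ]] d 0.040348224513172964
box [[ 0.5586 -0.2829]
 [ 0.5331 -0.3705]
 [ 0.4487 -0.3395]
 [ 0.4756 -0.2544]] [ 0.504  -0.3118]
cap [[ 0.5045 -0.3137  0.09  ]]
posts [[ 0.515  -0.2797  0.08  ]
 [ 0.4927 -0.3495  0.08  ]] [ 0.5038 -0.3146  0.08  ] 0.07329722178437238
```

View pics/s1.png

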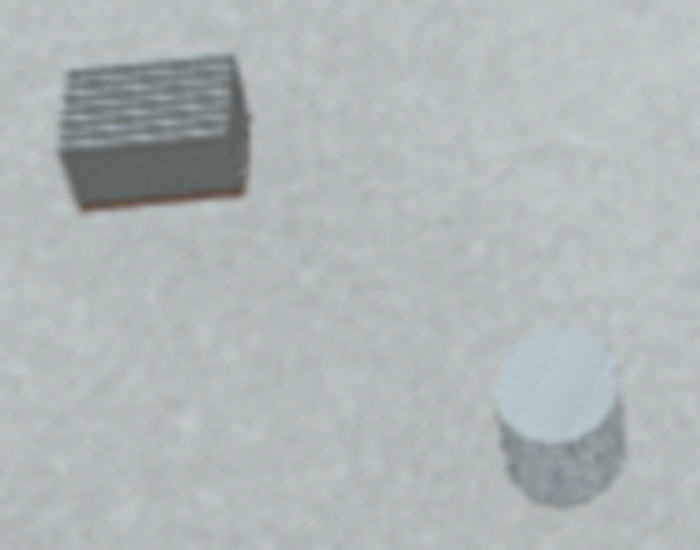

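```bash
python3 - <<'E'
from h import *
c=vision.camera("side")
def cr(p): return (np.array(p,float)+.5)/5-.5+[160,340]
np.set_printoptions(precision=4,suppress=True)
B=w(c,cr([(68,71),(234,55),(230,136),(62,150)]),.046)[:,:2]
print(B,B.mean(0)); e=B[1]-B[0]+B[2]-B[3];print("axis deg",np.degrees(np.arctan2(e[1],e[0])),np.linalg.norm(e)/2,np.linalg.norm(B[1]-B[2]))
print("round",w(c,cr([(557,385)]),.046))
s=arm.get_state();R=s["tcp_rot"];print("tool yaw of y",np.degrees(np.arctan2(R[1,1],R[0,1])), s["clock"],s["joint_positions"])
E
```

```text
[[0.6468 0.3163]
 [0.5975 0.2766]
 [0.5741 0.3044]
 [0.6234 0.3426]] [0.6104 0.31  ]
axis deg -141.63173573604863 0.06286574797654992 0.03636672120586114
round [[0.4091 0.3174 0.046 ]]
tool yaw of y -71.9067371594093 0.35 [-84.379    5.9737   5.564   89.6054  -0.0004  77.5277]
```

Both cameras agree within about 2 mm on the round sink. The block's pose comes from the side view, (0.610, 0.310), x axis 38°. I'll approach via a waypoint while turning the wrist.

```bash
python3 -m inch '[[0.76,-0.42,0,-1,0],[0.76,-0.42,0,-1,0],[0.76,-0.42,0,-1,0],[0.76,-0.42,0,-1,0],[0.76,-0.42,0,-1,0],[0.76,-0.42,0,-1,0],[0.76,-0.42,0,-1,0],[0.76,-0.42,0,-1,0],[0.76,-0.42,0,-1,0],[0.76,-0.42,0,-1,0],[0.76,-0.42,0,-1,0],[0.76,-0.42,0,-1,0],[0.76,-0.42,0,-1,0],[0.76,-0.42,0,-1,0]]' 40
cat >> h.py <<'E'
np.set_printoptions(precision=4,suppress=True)
def to(x,y,z,yawy):
    "shift (tool axes, 0.5 m units) and spin to bring TCP to x,y,z with tool y at yawy"
    s=arm.get_state();R=s["tcp_rot"];d=R.T@(np.array([x,y,z])-s["position"])
    cur=np.degrees(np.arctan2(R[1,1],R[0,1]));t=(cur-yawy+180)%360-180
    print("pos",s["position"],"yaw",round(cur,2),"t",s["clock"],"F",s["wrist_force"],"open",round(s["opening"],4))
    print("shift",d/0.5,"spin",t/90,"rows",np.linalg.norm(d)/.0417,abs(t)/7.16)
E
python3 -c "
from h import *
to(.59,.29,.30,128.4)"
```

```text
clock: 1.52
position: [0.4827, -0.2522, 0.3039]
tcp_rot: [[-0.315, 0.949, -0.0], [0.949, 0.315, -0.0], [-0.0, -0.0, -1.0]]
wrist_force: [-0.7, -0.9, 0.9]
opening: 0.0858
pos [ 0.4827 -0.2522  0.3039] yaw 18.34 t 1.5167 F [-0.6557 -0.8608  0.8579] open 0.0858
shift [0.9618 0.545  0.0076] spin -1.222879272088361 rows 13.255045355164338 15.371387498317386
```

```bash
python3 -m inch '[[0.96,0.545,0,-1,0],[0.96,0.545,0,-1,0],[0.96,0.545,0,-1,0],[0.96,0.545,0,-1,0],[0.96,0.545,0,-1,0],[0.96,0.545,0,-1,0],[0.96,0.545,0,-1,0],[0.96,0.545,0,-1,0],[0.96,0.545,0,-1,0],[0.96,0.545,0,-1,0],[0.96,0.545,0,-1,0],[0.96,0.545,0,-1,0],[0.96,0.545,0,-1,0],[0.96,0.545,0,-1,0]]'
python3 -m inch '[[0,0,0,-0.22,0],[0,0,0,-0.22,0],[0,0,0,-0.22,0],[0,0,0,-0.22,0],[0,0,0,-0.22,0]]'
python3 -c "
from h import *
to(.61,.31,.30,128.4)
c=vision.camera('wrist');cv2.imwrite('pics/w1.png',c['color'])"
```

```text
clock: 2.68
position: [0.5921, 0.293, 0.3027]
tcp_rot: [[-0.949, -0.315, -0.001], [-0.315, 0.949, 0.001], [0.0, 0.001, -1.0]]
wrist_force: [-0.6, 0.2, 0.1]
opening: 0.0855
clock: 3.1
position: [0.5924, 0.2878, 0.3038]
tcp_rot: [[-0.793, -0.61, -0.0], [-0.61, 0.793, -0.0], [0.0, -0.0, -1.0]]
wrist_force: [-0.0, -0.6, 0.0]
opening: 0.0852
pos [0.5924 0.2878 0.3038] yaw 127.57 t 3.1 F [-0.0159 -0.603   0.0336] open 0.0852
shift [-0.055   0.0138  0.0076] spin -0.009241865626924866 rows 0.6857647490512402 0.1161687020144187
```

View pics/w1.png

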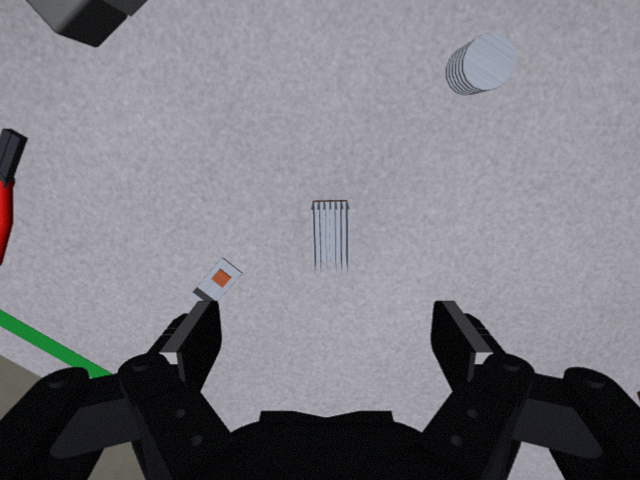

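The wrist view shows the block top spanning (313–349, 202–270) with its fins square to the jaws, and the round sink's top at (490,62).

```bash
python3 - <<'E'
from h import *
c=vision.camera('wrist');im=c['color']
cv2.imwrite('pics/w1c.png',cv2.resize(im[190:285,280:380],None,fx=6,fy=6,interpolation=cv2.INTER_CUBIC))
print("round",w(c,[(490,62)],.046), "block",w(c,[(331,238)],.046))
for yaw in (37,38,39): 
    a=np.radians(yaw);R=np.array([[np.cos(a),-np.sin(a)],[np.sin(a),np.cos(a)]])
    q=np.array([[32,18],[32,-18],[-32,-18],[-32,18]])/1000@R.T+[.61,.31]
    print(yaw,(proj(c,np.c_[q,np.full(4,.046)])-[280,190])*6+2.5)
E
```

```text
round [[0.4094 0.3176 0.046 ]] block [[0.6096 0.3062 0.046 ]]
37 [[433.4247 494.6281]
 [212.6777 493.0321]
 [212.4805 107.5996]
 [445.5217 109.4185]]
38 [[436.8893 492.8334]
 [216.1201 494.8207]
 [208.8838 109.5992]
 [441.9507 107.4244]]
39 [[440.3228 490.9825]
 [219.5934 496.5526]
 [205.3257 111.6593]
 [438.3414 105.4917]]
```

View pics/w1c.png

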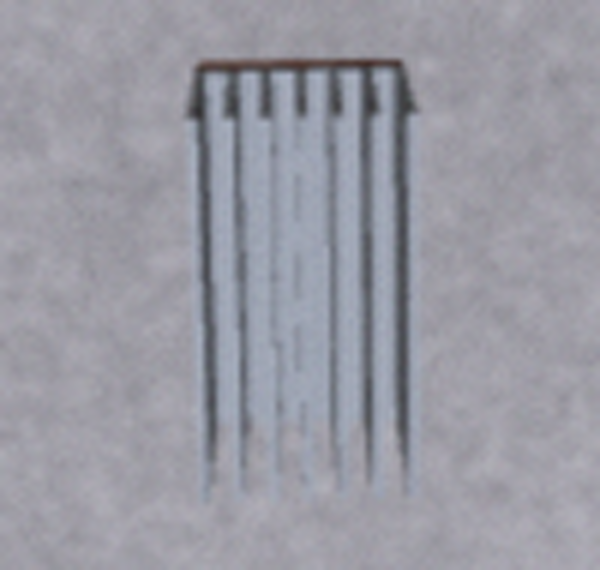

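```bash
python3 - <<'E'
from h import *
c=vision.camera('wrist')
p=(np.array([(190,118),(418,115),(410,495),(205,498)])+.5)/6-.5+[280,190]
B=w(c,p,.046)[:,:2];e=B[3]-B[0]+B[2]-B[1];y=np.degrees(np.arctan2(e[1],e[0]))
print(B,B.mean(0),y,np.linalg.norm(e)/2,np.linalg.norm(B[0]-B[1]))
m=B.mean(0)
to(m[0],m[1],.086,y+90)
E
```

```text
[[0.5987 0.2746]
 [0.5769 0.3023]
 [0.6271 0.3407]
 [0.6478 0.3145]] [0.6126 0.3081] 38.24099303311909 0.06321995345082457 0.03526071279454874
pos [0.5924 0.2878 0.3039] yaw 127.67 t 3.25 F [ 0.4999 -0.6556  0.2945] open 0.0857
shift [-0.0568  0.0073  0.4358] spin -0.00631110282577462 rows 5.26988124904631 0.0793295047932564
```

```bash
python3 -m inch '[[-0.056,0.007,0.1,-0.005,0],[-0.056,0.007,0.18,-0.005,0],[-0.056,0.007,0.26,-0.005,0],[-0.056,0.007,0.34,-0.005,0],[-0.056,0.007,0.40,-0.005,0],[-0.056,0.007,0.436,-0.005,0],[-0.056,0.007,0.436,-0.005,0],[-0.056,0.007,0.436,-0.005,0]]'
python3 -m inch '[[0,0,0,0,1],[0,0,0,0,1],[0,0,0,0,1],[0,0,0,0,1],[0,0,0,0,1],[0,0,0,0,1],[0,0,0,0,1],[0,0,0,0,1],[0,0,0,0,1]]' 40
python3 -c "
from h import *
to(.4922,.0066,.30,75.9)
c=vision.camera('wrist');cv2.imwrite('pics/w2.png',c['color'])"
```

```text
clock: 3.92
position: [0.6117, 0.3078, 0.0854]
tcp_rot: [[-0.785, -0.619, -0.002], [-0.619, 0.785, -0.001], [0.002, 0.001, -1.0]]
wrist_force: [0.6, -0.2, 2.0]
opening: 0.0858
clock: 4.67
position: [0.6132, 0.3084, 0.0876]
tcp_rot: [[-0.784, -0.62, 0.002], [-0.62, 0.784, 0.001], [-0.002, -0.001, -1.0]]
wrist_force: [-0.8, -0.6, 5.8]
opening: 0.0355
pos [0.6132 0.3084 0.0876] yaw 128.34 t 4.6667 F [-0.8243 -0.5594  5.7647] open 0.0355
shift [ 0.5632 -0.3238 -0.4257] spin 0.582637406674679 rows 9.312562812480152 7.323654553173339
```

View pics/w2.png

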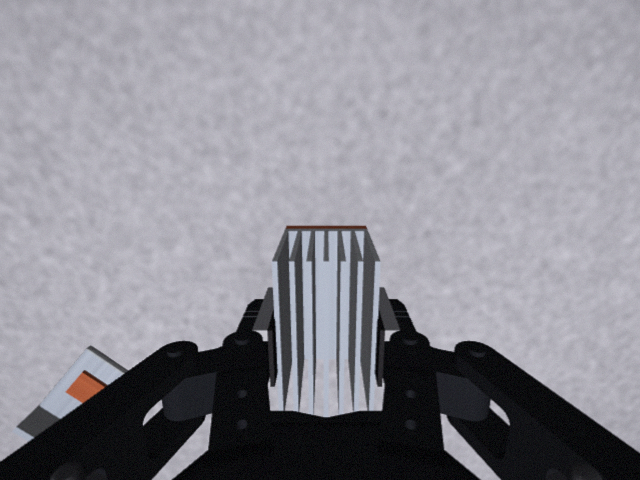

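The image shows the block held squarely between the pads, with its top from (274–379, 262) to y≈412. Next I'll work out its offset in the hand.

```bash
python3 - <<'E'
from h import *
c=vision.camera('wrist');im=c['color']
cv2.imwrite('pics/w2c.png',cv2.resize(im[215:425,240:410],None,fx=2.8,fy=2.8,interpolation=cv2.INTER_CUBIC))
B=w(c,[(273,262),(380,262),(384,412),(268,412)],.046)
s=arm.get_state();print(B[:,:2],B.mean(0)[:2],(B-s["position"])@s["tcp_rot"])
E
```

```text
[[0.5993 0.274 ]
 [0.5775 0.3016]
 [0.6224 0.3423]
 [0.6495 0.3079]] [0.6122 0.3065] [[ 0.0323 -0.0183  0.0416]
 [ 0.0322  0.0168  0.0415]
 [-0.0282  0.0209  0.0417]
 [-0.0281 -0.0229  0.0417]]
```

View pics/w2c.png

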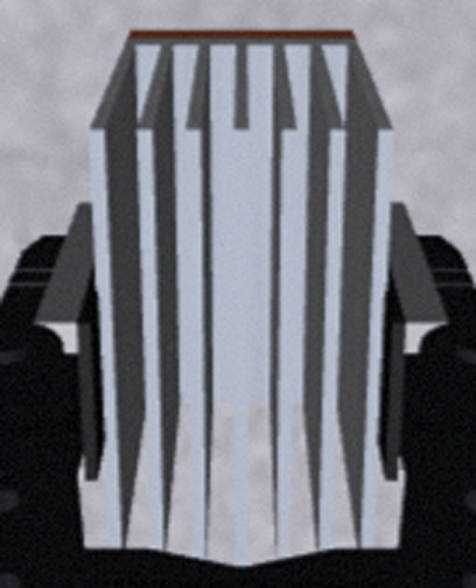

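```bash
python3 -m inch '[[0,0,-0.08,0,1],[0,0,-0.16,0,1],[0,0,-0.24,0,1],[0,0,-0.32,0,1],[0,0,-0.40,0,1],[0,0,-0.40,0,1]]'
python3 -c "
from h import *
to(.575,-.015,.285,75.9)"
```

```text
clock: 5.27
position: [0.6143, 0.3088, 0.2963]
tcp_rot: [[-0.784, -0.62, 0.012], [-0.62, 0.784, 0.003], [-0.012, -0.005, -1.0]]
wrist_force: [0.7, 0.9, 0.3]
opening: 0.0354
pos [0.6143 0.3088 0.2963] yaw 128.34 t 5.2667 F [0.6723 0.8558 0.3083] open 0.0354
shift [ 0.4635 -0.4591  0.0194] spin 0.5826778293778309 rows 7.825939558443366 7.324162659777204
```

```bash
python3 -m inch '[[0.46,-0.46,0.01,0.583,1],[0.46,-0.46,0.01,0.583,1],[0.46,-0.46,0.01,0.583,1],[0.46,-0.46,0.01,0.583,1],[0.46,-0.46,0.01,0.583,1],[0.46,-0.46,0.01,0.583,1],[0.46,-0.46,0.01,0.583,1],[0.46,-0.46,0.01,0.583,1],[0.46,-0.46,0.01,0.583,1],[0.46,-0.46,0.01,0.583,1],[0.46,-0.46,0.01,0.583,1],[0.46,-0.46,0.01,0.583,1],[0.46,-0.46,0.01,0.583,1]]'
python3 -c "
from h import *
to(.4922,.0066,.1256,75.9)
c=vision.camera('wrist');cv2.imwrite('pics/w3.png',c['color'])"
```

```text
clock: 6.35
position: [0.5746, -0.0137, 0.2809]
tcp_rot: [[-0.97, 0.242, 0.0], [0.242, 0.97, 0.0], [0.0, 0.0, -1.0]]
wrist_force: [-0.4, -0.5, -2.2]
opening: 0.0354
pos [ 0.5746 -0.0137  0.2809] yaw 75.99 t 6.35 F [-0.3535 -0.5498 -2.2067] open 0.0354
shift [ 0.1698 -0.0005  0.3105] spin 0.0010505267816190175 rows 4.2438232344904145 0.013204945579009995
```

View pics/w3.png

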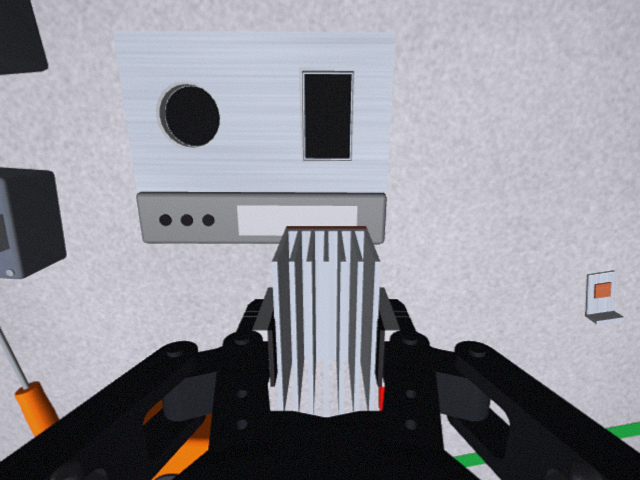

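The held block is unchanged. The round nest is at (190,115), and the oblong nest's mouth spans (302–354, 71–160).

```bash
python3 - <<'E'
from h import *
c=vision.camera('wrist');im=c['color']
cv2.imwrite('pics/w3c.png',cv2.resize(im[60:170,290:365],None,fx=5,fy=5,interpolation=cv2.INTER_CUBIC))
cv2.imwrite('pics/w3d.png',cv2.resize(im[70:160,145:235],None,fx=6,fy=6,interpolation=cv2.INTER_CUBIC))
E
```

```text
(no output)
```

View pics/w3c.png

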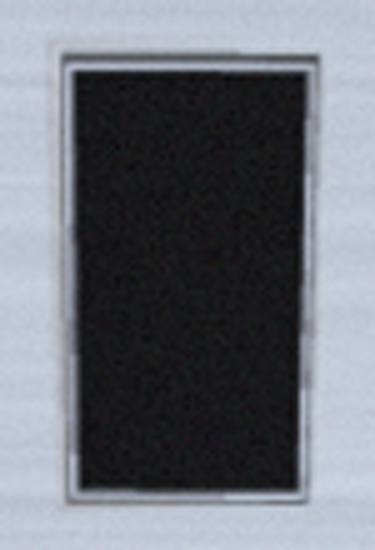

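View pics/w3d.png

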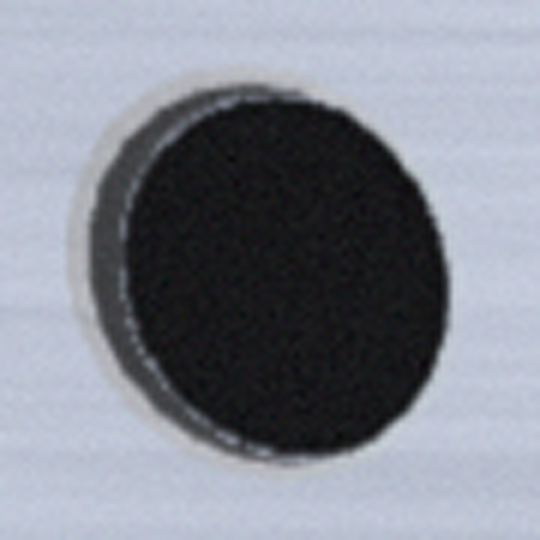

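```bash
python3 - <<'E'
from h import *
c=vision.camera('wrist')
def cr(p,x,y,f): return (np.array(p,float)+.5)/f-.5+[x,y]
for pts,z in (([(62,57),(319,57),(308,503),(68,503)],.048),([(62,57),(319,57),(308,503),(68,503)],.05),([(77,72),(306,72),(299,488),(79,490)],.038)):
    B=w(c,cr(pts,290,60,5),z)[:,:2];e=B[1]-B[2]+B[0]-B[3];print(z,B.mean(0),"yaw",np.degrees(np.arctan2(-e[1],-e[0])),np.linalg.norm(e)/2,np.linalg.norm(B[0]-B[1]),np.linalg.norm(B[2]-B[3]))
# outer ellipse of round
print("round",w(c,cr([(260,268)],145,70,6),.050),w(c,cr([(286,278)],145,70,6),.038))
# housing corners z .056
B=w(c,[(137,193),(386,193),(384,242),(142,242)],.056)[:,:2];e=B[1]-B[0];print(B,np.degrees(np.arctan2(e[1],e[0]))-90,np.linalg.norm(e))
E
```

```text
0.048 [0.4946 0.0071] yaw -14.386484880188517 0.06721910950722522 0.03953289403483416 0.03953330309119901
0.05 [0.4947 0.007 ] yaw -14.386484880188501 0.06677412437933822 0.03927118943867395 0.0392715957871184
0.038 [0.4943 0.0074] yaw -14.403346911787928 0.06492975180474701 0.03647325958666537 0.03735661637839406
round [[ 0.4658 -0.0992  0.05  ]] [[ 0.4663 -0.1003  0.038 ]]
[[ 0.5141 -0.1592]
 [ 0.564   0.0393]
 [ 0.6051  0.0294]
 [ 0.5545 -0.1716]] -14.124178304229105 0.20478063104582764
```

```bash
python3 -m inch '[[0.08,0,0,0,1],[0.12,0,0.04,0,1],[0.15,0,0.08,0,1],[0.167,0.001,0.15,0,1],[0.167,0.001,0.22,0,1],[0.167,0.001,0.25,0,1],[0.167,0.001,0.26,0,1],[0.167,0.001,0.26,0,1],[0.167,0.001,0.26,0,1]]'
python3 -c "
from h import *
to(.4938,.0070,.1256,75.8)
c=vision.camera('wrist');cv2.imwrite('pics/w4.png',c['color'])
c=vision.camera('side');cv2.imwrite('pics/s4.png',cv2.resize(c['color'][210:340,250:420],None,fx=4,fy=4))
"
```

```text
clock: 7.25
position: [0.4943, 0.006, 0.1521]
tcp_rot: [[-0.97, 0.244, 0.001], [0.244, 0.97, -0.0], [-0.001, -0.0, -1.0]]
wrist_force: [-0.3, 0.0, -2.0]
opening: 0.0352
pos [0.4943 0.006  0.1521] yaw 75.9 t 7.25 F [-0.3312  0.0292 -2.0016] open 0.0352
shift [0.0016 0.0018 0.053 ] spin 0.0010747563139552262 rows 0.6363483174619284 0.013509506739660664
```

View pics/w4.png

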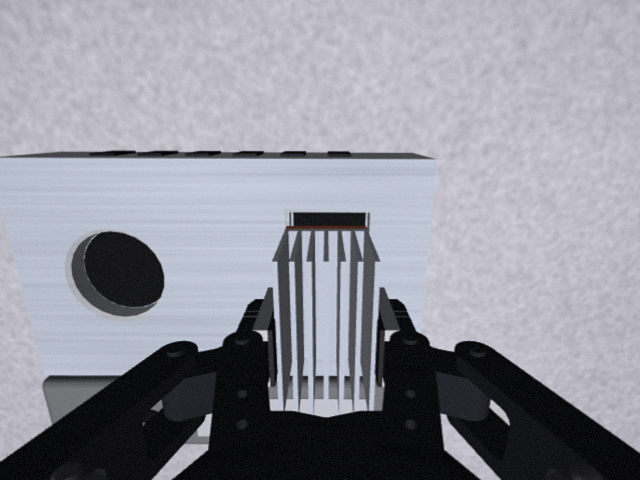

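View pics/s4.png

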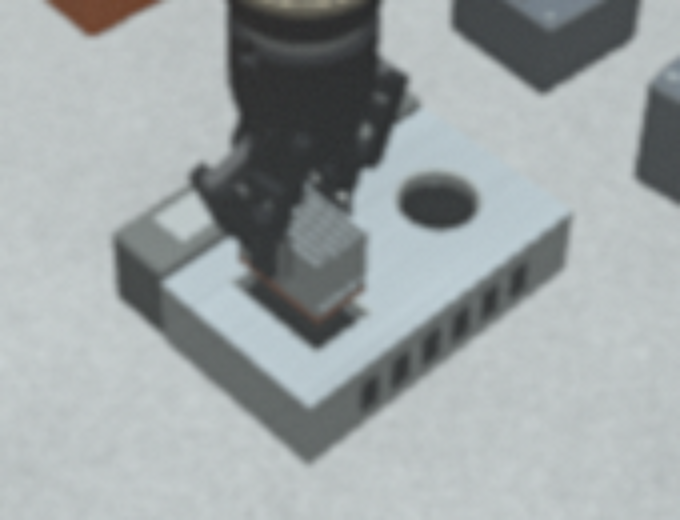

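The block hovers over the oblong nest, whose near mouth edge is visible at (290–370, 211). I'll check the lateral gap numerically.

```bash
python3 - <<'E'
from h import *
c=vision.camera('wrist');im=c['color'];s=arm.get_state()
cv2.imwrite('pics/w4c.png',cv2.resize(im[200:270,260:395],None,fx=5.5,fy=5.5,interpolation=cv2.INTER_CUBIC))
f=lambda p,z:(w(c,p,z)-s["position"])@s["tcp_rot"]
zf=s["position"][2]-.0876
print("nest near edge z.048",f([(290,212),(369,212)],.048)[:,:2])
print("foot near edge",f([(287.5,227),(366.5,227)],zf)[:,:2],"top near",f([(273,262),(380,262)],zf+.046)[:,:2])
E
```

```text
nest near edge z.048 [[ 0.0342 -0.0182]
 [ 0.0341  0.0209]]
foot near edge [[ 0.0311 -0.0178]
 [ 0.031   0.0179]] top near [[ 0.0315 -0.0179]
 [ 0.0314  0.0173]]
```

View pics/w4c.png

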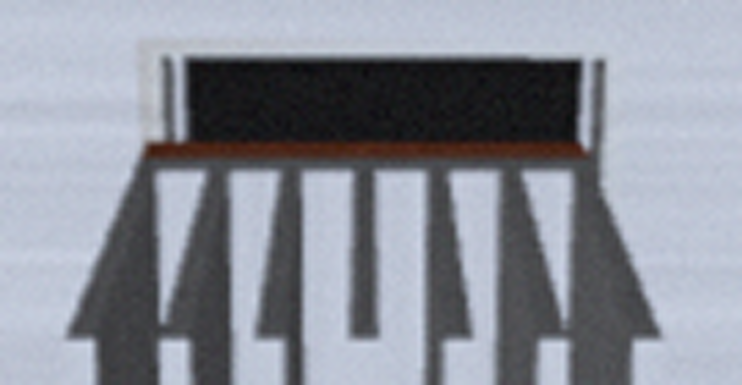

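```bash
python3 -m inch '[[0.002,0.0025,0,0,1],[0.002,0.0025,0,0,1],[0.002,0.0025,0.01,0,1],[0.002,0.0025,0.02,0,1],[0.002,0.0025,0.03,0,1],[0.002,0.0025,0.04,0,1],[0.002,0.0025,0.046,0,1],[0.002,0.0025,0.050,0,1],[0.002,0.0025,0.052,0,1],[0.002,0.0025,0.052,0,1],[0.002,0.0025,0.052,0,1]]'
```

```text
clock: 8.32
position: [0.493, 0.0074, 0.1256]
tcp_rot: [[-0.97, 0.244, 0.0], [0.244, 0.97, -0.0], [-0.0, -0.0, -1.0]]
wrist_force: [-4.2, 1.4, 6.3]
opening: 0.0358
```

Height and force fit a seated block. I'll open the jaws partly and then retreat.

```bash
python3 -m inch '[[0,0,0,0,0.3],[0,0,0,0,0],[0,0,0,0,0],[0,0,0,0,0],[0,0,0,0,0],[0,0,-0.05,0,0],[0,0,-0.13,0,0],[0,0,-0.21,0,0],[0,0,-0.29,0,0],[0,0,-0.34,0,0],[0,0,-0.34,0,0]]'
python3 -c "
from h import *
to(.4094,.3174,.20,127.8)
c=vision.camera('wrist');cv2.imwrite('pics/w5.png',c['color'])
c=vision.camera('side');cv2.imwrite('pics/s5.png',cv2.resize(c['color'][210:340,250:420],None,fx=4,fy=4))
"
```

```text
clock: 9.23
position: [0.4948, 0.0069, 0.3012]
tcp_rot: [[-0.97, 0.244, 0.008], [0.244, 0.97, -0.002], [-0.009, -0.0, -1.0]]
wrist_force: [0.1, -0.0, 0.6]
opening: 0.0854
pos [0.4948 0.0069 0.3012] yaw 75.88 t 9.2333 F [ 0.0769 -0.0397  0.6308] open 0.0854
shift [0.3189 0.5605 0.1996] spin -0.5769323213213413 rows 8.09426219359189 7.251942586441441
```

View pics/w5.png

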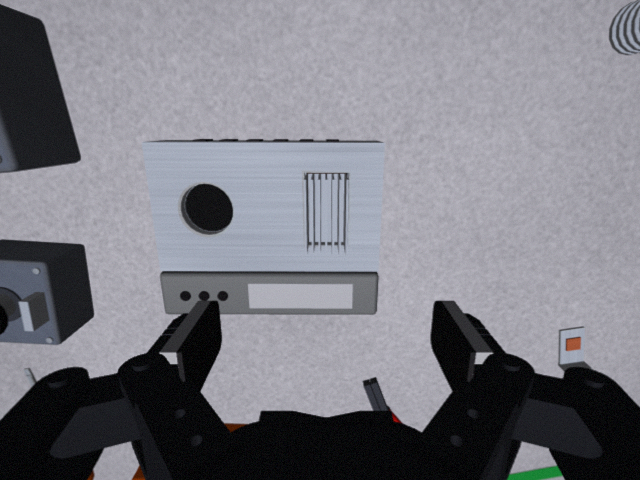

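View pics/s5.png

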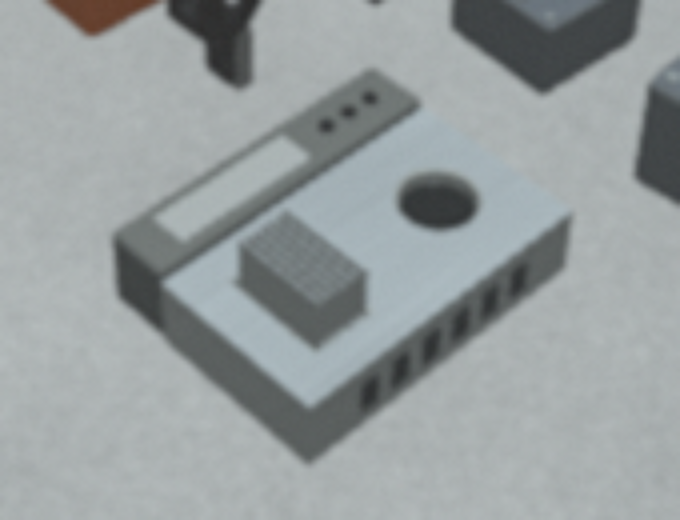

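The block is seated, flush with no tilt. Now the round sink.

```bash
python3 -m inch '[[0.317,0.561,0,0,0],[0.317,0.561,0,0,0],[0.317,0.561,0,0,0],[0.317,0.561,0,0,0],[0.317,0.561,0,0,0],[0.317,0.561,0,0,0],[0.317,0.561,0,0,0],[0.317,0.561,0,0,0],[0.317,0.561,0,0,0],[0.317,0.561,0,0,0],[0.317,0.561,0,0,0]]'
python3 -c "
from h import *
to(.4094,.3174,.086,75.9)
c=vision.camera('wrist');im=c['color'];cv2.imwrite('pics/w6.png',im)
cv2.imwrite('pics/w6c.png',cv2.resize(im[160:280,260:400],None,fx=5,fy=5,interpolation=cv2.INTER_CUBIC))"
```

```text
clock: 10.25
position: [0.4075, 0.3177, 0.2935]
tcp_rot: [[-0.97, 0.244, -0.002], [0.244, 0.97, -0.001], [0.001, -0.002, -1.0]]
wrist_force: [0.4, -0.5, -0.4]
opening: 0.0855
pos [0.4075 0.3177 0.2935] yaw 75.9 t 10.25 F [ 0.438  -0.4556 -0.4363] open 0.0855
shift [-0.0045  0.0011  0.415 ] spin -2.008368179531317e-05 rows 4.976862536806502 0.0002524485141868974
```

View pics/w6.png

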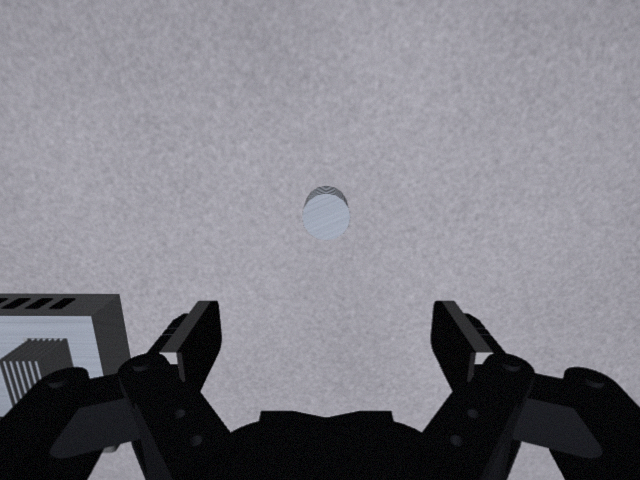

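View pics/w6c.png

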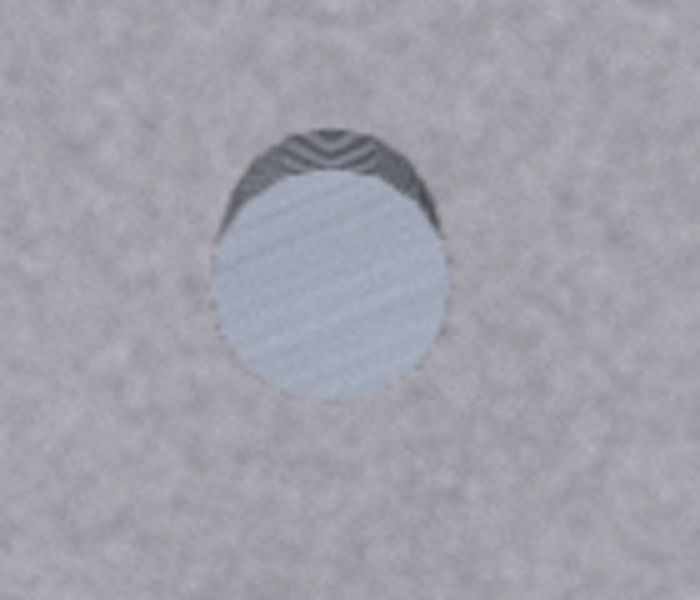

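The round top's centre is at (326,216.4), diameter about 46 px.

```bash
python3 - <<'E'
from h import *
c=vision.camera('wrist')
p=w(c,[(326,216.4)],.046)[0];a=w(c,[(302.5,216),(349.5,216)],.046);print(p,np.linalg.norm(a[0]-a[1]))
to(p[0],p[1],.086,75.9)
E
```

```text
[0.4093 0.3162 0.046 ] 0.04250735666669055
pos [0.408  0.317  0.2941] yaw 75.79 t 10.35 F [-0.4431 -0.1318 -0.443 ] open 0.0855
shift [-0.0031 -0.0006  0.4163] spin -0.0012091188229049975 rows 4.991208269340058 0.015198420958303042
```

```bash
python3 -m inch '[[-0.003,0,0.08,0,0],[-0.003,0,0.16,0,0],[-0.003,0,0.24,0,0],[-0.003,0,0.32,0,0],[-0.003,0,0.38,0,0],[-0.003,0,0.416,0,0],[-0.003,0,0.416,0,0],[-0.003,0,0.416,0,0]]'
python3 -m inch '[[0,0,0,0,1],[0,0,0,0,1],[0,0,0,0,1],[0,0,0,0,1],[0,0,0,0,1],[0,0,0,0,1],[0,0,0,0,1],[0,0,0,0,1],[0,0,0,0,1]]' 40
python3 -c "
from h import *
to(.55,-.12,.28,75.9)
c=vision.camera('wrist');cv2.imwrite('pics/w7.png',c['color'])"
```

```text
clock: 11.02
position: [0.4091, 0.3165, 0.0864]
tcp_rot: [[-0.969, 0.246, -0.002], [0.246, 0.969, -0.001], [0.001, -0.001, -1.0]]
wrist_force: [1.0, 0.2, 0.3]
opening: 0.0856
clock: 11.77
position: [0.4102, 0.318, 0.0886]
tcp_rot: [[-0.97, 0.244, 0.003], [0.244, 0.97, 0.0], [-0.002, 0.001, -1.0]]
wrist_force: [-1.3, -2.2, 5.9]
opening: 0.0429
pos [0.4102 0.318  0.0886] yaw 75.87 t 11.7667 F [-1.3466 -2.1702  5.9004] open 0.0429
shift [-0.4858 -0.7809 -0.3825] spin -0.0002845229890251883 rows 11.942734218489365 0.0035764062866294618
```

View pics/w7.png

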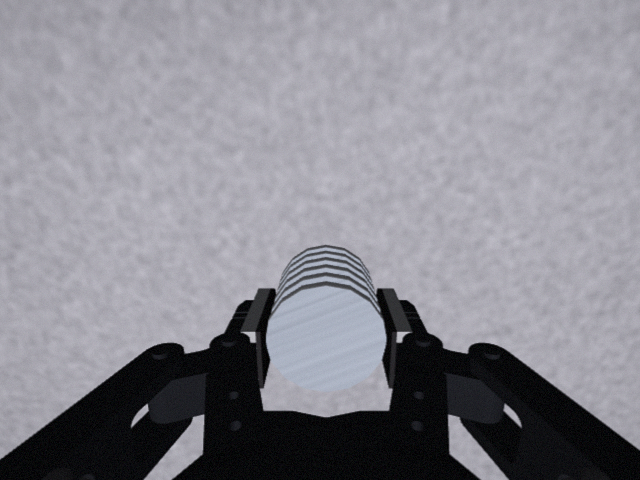

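The round sink is held centred between the pads, its top disc spanning rows 285–391.

```bash
python3 - <<'E'
from h import *
c=vision.camera('wrist');s=arm.get_state()
print((w(c,[(326.5,285),(326.5,391),(267,338),(387,338)],.046)-s["position"])@s["tcp_rot"])
E
python3 -m inch '[[0,0,-0.08,0,1],[0,0,-0.16,0,1],[0,0,-0.24,0,1],[0,0,-0.32,0,1],[0,0,-0.36,0,1],[0,0,-0.36,0,1],[0,0,-0.36,0,1]]'
python3 -c "
from h import *
to(.4664,-.0998,.155,75.9)"
```

```text
[[ 0.0229 -0.0004  0.0425]
 [-0.0201 -0.0004  0.0426]
 [ 0.0025 -0.0215  0.0425]
 [ 0.0024  0.021   0.0426]]
clock: 12.45
position: [0.4098, 0.318, 0.2684]
tcp_rot: [[-0.97, 0.244, 0.003], [0.244, 0.97, 0.001], [-0.002, 0.002, -1.0]]
wrist_force: [-0.7, 1.7, -1.9]
opening: 0.0427
pos [0.4098 0.318  0.2684] yaw 75.88 t 12.45 F [-0.6565  1.7309 -1.8993] open 0.0427
shift [-0.313  -0.7832  0.2262] spin -0.00022840800344283707 rows 10.470388484306474 0.002871050322605494
```

```bash
python3 -m inch '[[-0.316,-0.783,0,0,1],[-0.316,-0.783,0,0,1],[-0.316,-0.783,0,0,1],[-0.316,-0.783,0,0,1],[-0.316,-0.783,0,0,1],[-0.316,-0.783,0,0,1],[-0.316,-0.783,0,0,1],[-0.316,-0.783,0,0,1],[-0.316,-0.783,0,0,1],[-0.316,-0.783,0,0,1],[-0.316,-0.783,0,0,1],[-0.316,-0.783,0,0,1],[-0.316,-0.783,0.08,0,1],[-0.316,-0.783,0.16,0,1],[-0.316,-0.783,0.20,0,1],[-0.316,-0.783,0.22,0,1],[-0.316,-0.783,0.226,0,1],[-0.316,-0.783,0.226,0,1],[-0.316,-0.783,0.226,0,1]]'
python3 -c "
from h import *
to(.4664,-.0998,.1266,75.9)
c=vision.camera('wrist');im=c['color'];cv2.imwrite('pics/w8.png',im)
cv2.imwrite('pics/w8c.png',cv2.resize(im[200:400,240:410],None,fx=3,fy=3,interpolation=cv2.INTER_CUBIC))
c=vision.camera('side');cv2.imwrite('pics/s8.png',cv2.resize(c['color'][210:340,250:420],None,fx=4,fy=4))
"
```

```text
clock: 14.03
position: [0.4676, -0.1004, 0.1553]
tcp_rot: [[-0.97, 0.243, 0.002], [0.243, 0.97, -0.001], [-0.002, -0.0, -1.0]]
wrist_force: [-0.3, 0.2, -0.9]
opening: 0.043
pos [ 0.4676 -0.1004  0.1553] yaw 75.91 t 14.0333 F [-0.2859  0.1757 -0.8539] open 0.043
shift [0.0027 0.0007 0.0575] spin 0.00010665685494125733 rows 0.6900768630346382 0.0013406587911610557
```

View pics/w8.png

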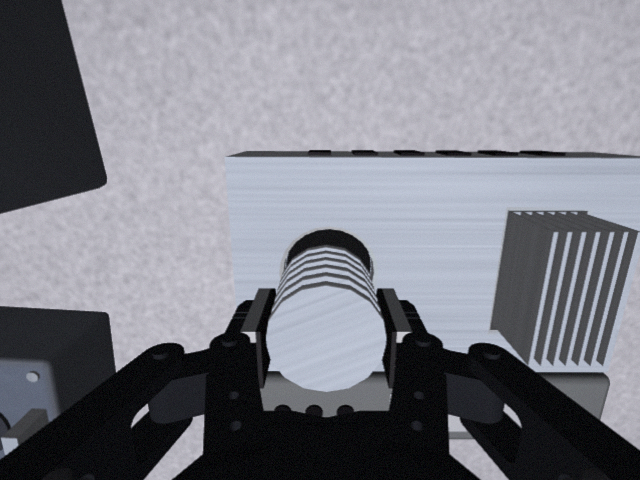

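View pics/w8c.png

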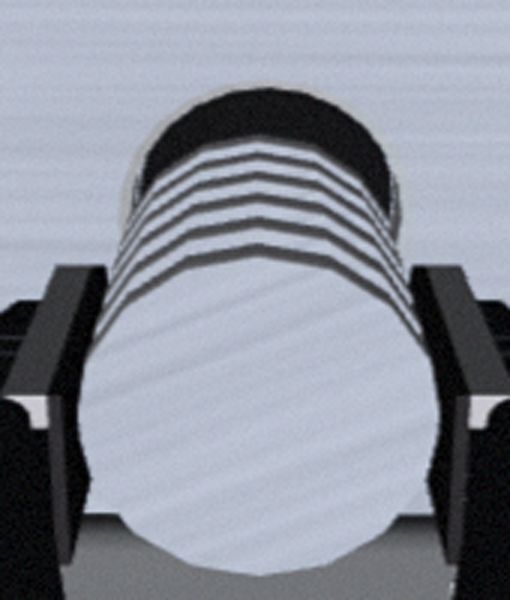

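View pics/s8.png

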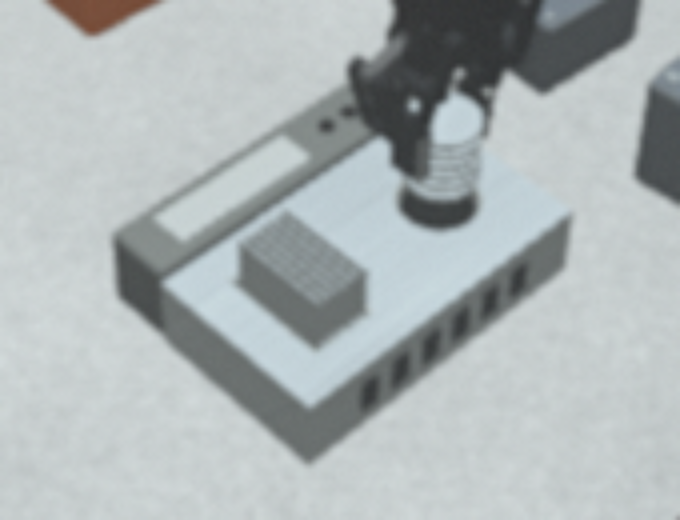

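```bash
python3 - <<'E'
from h import *
c=vision.camera('wrist');s=arm.get_state();f=lambda p,z:(w(c,p,z)-s["position"])@s["tcp_rot"]
cr=lambda p:(np.array(p,float)+.5)/3-.5+[240,200]
print("nest near (expect cx+.024)",f(cr([(264,88)]),.048)[:,:2],"outer near(+.026)",f(cr([(264,80)]),.05)[:,:2])
print("arc",f(cr([(141,190),(391,190)]),.048)[:,:2])
print("foot near",f(cr([(259,137)]),s["position"][2]-.0886)[:,:2],"top near/sides",f(cr([(259,257),(79,415),(440,415)]),s["position"][2]-.0426)[:,:2])
E
```

```text
nest near (expect cx+.024) [[0.0246 0.0004]] outer near(+.026) [[0.0265 0.0004]]
arc [[ 0.0061 -0.0211]
 [ 0.006   0.0227]]
foot near [[ 0.0219 -0.0004]] top near/sides [[ 0.0226 -0.0005]
 [ 0.0023 -0.0218]
 [ 0.0022  0.0209]]
```

```bash
python3 -m inch '[[0,0.002,0,0,1],[0,0.002,0,0,1],[0,0.002,0.012,0,1],[0,0.002,0.024,0,1],[0,0.002,0.034,0,1],[0,0.002,0.044,0,1],[0,0.002,0.050,0,1],[0,0.002,0.054,0,1],[0,0.002,0.056,0,1],[0,0.002,0.056,0,1],[0,0.002,0.056,0,1]]'
```

```text
clock: 15.1
position: [0.4671, -0.0995, 0.1266]
tcp_rot: [[-0.97, 0.244, -0.0], [0.244, 0.97, -0.0], [-0.0, -0.0, -1.0]]
wrist_force: [-4.0, 0.6, 6.7]
opening: 0.043
```

```bash
python3 -m inch '[[0,0,0,0,0.3],[0,0,0,0,0],[0,0,0,0,0],[0,0,0,0,0],[0,0,0,0,0],[0,0,-0.05,0,0],[0,0,-0.13,0,0],[0,0,-0.21,0,0],[0,0,-0.26,0,0],[0,0,-0.26,0,0],[0,0,-0.26,0,0]]'
python3 -c "
from h import *
to(.5042,-.3140,.26,75.9)
c=vision.camera('wrist');cv2.imwrite('pics/w9.png',c['color'])
c=vision.camera('side');cv2.imwrite('pics/s9.png',cv2.resize(c['color'][210:340,250:420],None,fx=4,fy=4))
print(arm.nose_length)
"
```

```text
clock: 16.02
position: [0.4679, -0.1, 0.2576]
tcp_rot: [[-0.97, 0.244, 0.003], [0.244, 0.97, -0.002], [-0.003, -0.001, -1.0]]
wrist_force: [-0.5, -0.4, -1.4]
opening: 0.0855
pos [ 0.4679 -0.1     0.2576] yaw 75.87 t 16.0167 F [-0.4623 -0.3933 -1.4326] open 0.0855
shift [-0.1749 -0.3974 -0.0039] spin -0.000306789065273468 rows 5.206478583821837 0.0038562871333257154
0.0726
```

View pics/w9.png

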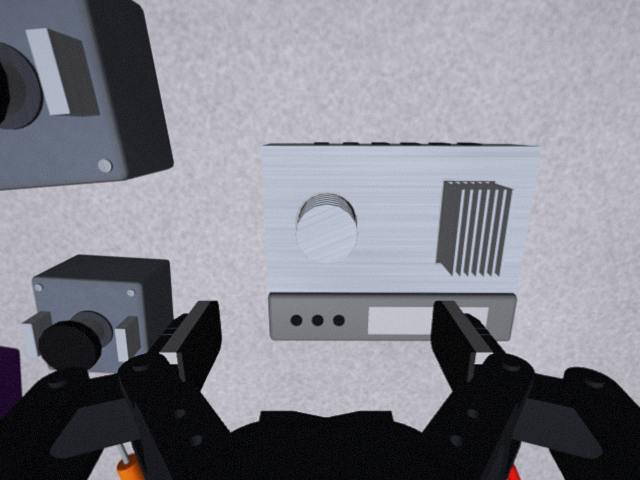

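View pics/s9.png

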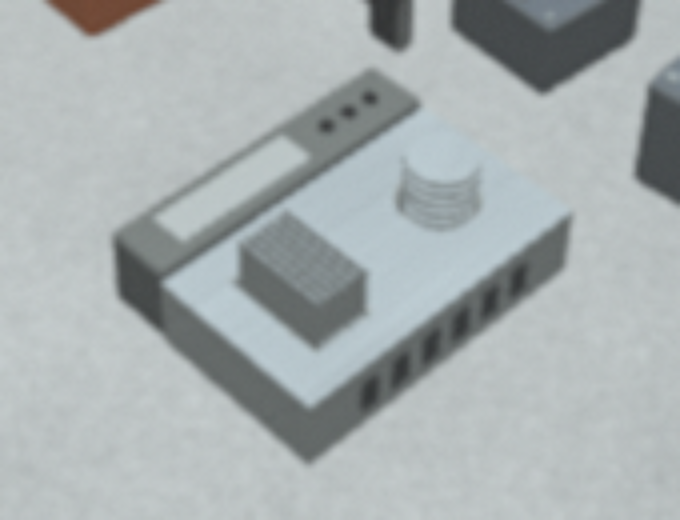

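Both sinks look seated. I'll check the numbers, and close the gripper on the way over to the plunger.

```bash
python3 -c "
from h import *
c=vision.camera('wrist');print('round top',w(c,[(326.5,229)],.084))"
python3 -m inch '[[-0.175,-0.397,0,0,1],[-0.175,-0.397,0,0,1],[-0.175,-0.397,0,0,1],[-0.175,-0.397,0,0,1],[-0.175,-0.397,0,0,1],[-0.175,-0.397,0,0,1],[-0.175,-0.397,0,0,1],[-0.175,-0.397,0,0,1],[-0.175,-0.397,0,0,1],[-0.175,-0.397,0,0,1]]'
python3 -c "
from h import *
to(.5042,-.3140,.175,75.9)
c=vision.camera('wrist');im=c['color'];cv2.imwrite('pics/w10.png',im)
c=vision.camera('top');cv2.imwrite('pics/t10.png',cv2.resize(c['color'][220:330,240:440],None,fx=4,fy=4))
"
```

```text
round top [[ 0.4596 -0.0976  0.084 ]]
clock: 17.0
position: [0.5036, -0.3119, 0.2558]
tcp_rot: [[-0.97, 0.243, -0.0], [0.243, 0.97, 0.0], [0.0, 0.0, -1.0]]
wrist_force: [0.3, 0.3, -0.8]
opening: -0.0003
pos [ 0.5036 -0.3119  0.2558] yaw 75.96 t 17.0 F [ 0.2934  0.3455 -0.7675] open -0.0003
shift [-0.0023 -0.0039  0.1617] spin 0.0006459171336315548 rows 1.9395290454712302 0.008119070115480437
```

View pics/w10.png

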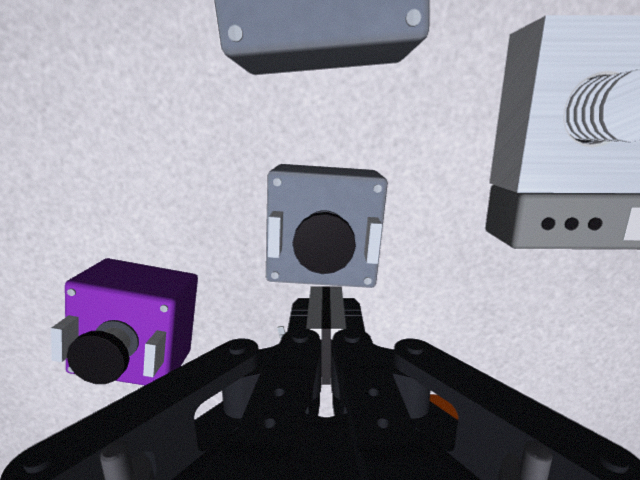

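View pics/t10.png

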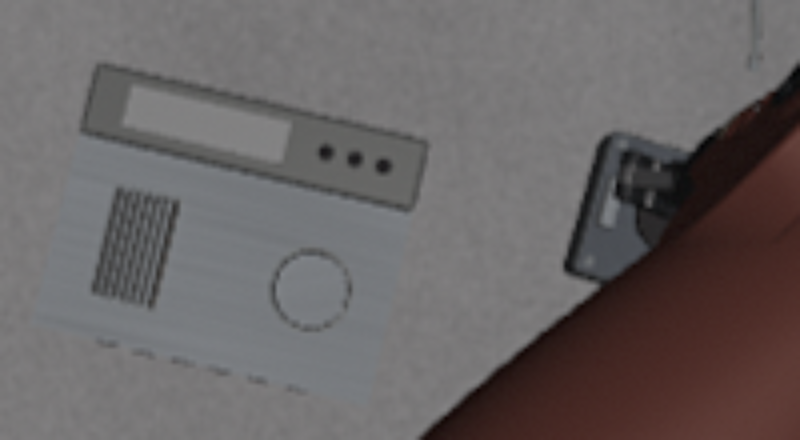

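The round sink's top measured 7 mm off its nest there, although that pixel and the camera pose came from different moments. I'll re-check from the top view, and measure the cap too.

```bash
python3 - <<'E'
from h import *
c=vision.camera('top');im=c['color']
cr=lambda p:(np.array(p,float)+.5)/4-.5+[240,220]
print("round top",w(c,cr([(311.5,290)]),.084),"d",np.linalg.norm(np.diff(w(c,cr([(271,290),(352,290)]),.084),axis=0)))
B=w(c,cr([(119,188),(180,201),(153,308),(94,293)]),.084);print("block",B.mean(0))
cv2.imwrite('pics/t11.png',cv2.resize(im[255:325,250:345],None,fx=8,fy=8,interpolation=cv2.INTER_CUBIC))
c=vision.camera('wrist')
P=w(c,[(324,242.5)],.09);print("cap",P,"d",np.linalg.norm(np.diff(w(c,[(292.5,242),(355.5,242)],.09),axis=0)))
Q=w(c,[(275,235),(374,241)],.08);print("posts",Q,Q.mean(0),np.linalg.norm(Q[0]-Q[1]))
E
```

```text
round top [[ 0.4653 -0.1005  0.084 ]] d 0.047732947851022375
block [0.4917 0.0026 0.084 ]
cap [[ 0.5043 -0.3144  0.09  ]] d 0.043243733213726335
posts [[ 0.4934 -0.3477  0.08  ]
 [ 0.515  -0.2803  0.08  ]] [ 0.5042 -0.314   0.08  ] 0.07073712323307099
```

View pics/t11.png

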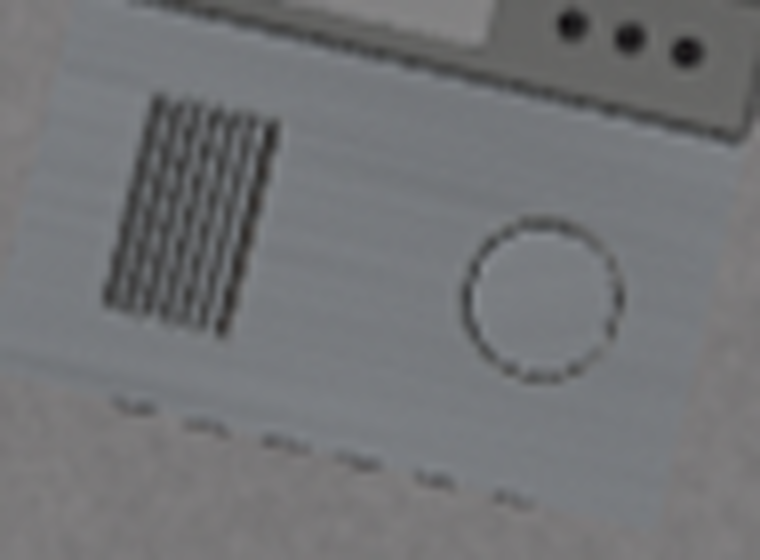

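The round sink is centred at (0.465, -0.1005), so it is inside its nest. The cap is at (0.504, -0.314), midway between posts 71 mm apart, which confirms the small box. Next: lower to just above the cap.

```bash
python3 -m inch '[[-0.002,-0.004,0.04,0,1],[-0.002,-0.004,0.09,0,1],[-0.002,-0.004,0.13,0,1],[-0.002,-0.004,0.155,0,1],[-0.002,-0.004,0.16,0,1],[-0.002,-0.004,0.16,0,1],[-0.002,-0.004,0.16,0,1],[-0.002,-0.004,0.16,0,1]]'
python3 -m inch '[[0,0,0.006,0,1],[0,0,0.012,0,1],[0,0,0.018,0,1],[0,0,0.024,0,1],[0,0,0.028,0,1],[0,0,0.028,0,1],[0,0,0.028,0,1],[0,0,0.028,0,1]]'
```

```text
clock: 17.87
position: [0.5046, -0.3161, 0.1776]
tcp_rot: [[-0.97, 0.244, 0.002], [0.244, 0.97, -0.002], [-0.002, -0.001, -1.0]]
wrist_force: [0.1, -0.1, -0.2]
opening: -0.0001
clock: 18.53
position: [0.504, -0.3155, 0.1622]
tcp_rot: [[-0.97, 0.244, -0.0], [0.244, 0.97, -0.0], [0.0, -0.0, -1.0]]
wrist_force: [-0.8, 0.9, 4.2]
opening: -0.0001
```

Contact came where expected: tip at 89.6 mm with 4.2 N. Pressing about 9.5 mm further.

```bash
python3 -m inch '[[0,0,0.003,0,1],[0,0,0.006,0,1],[0,0,0.009,0,1],[0,0,0.012,0,1],[0,0,0.015,0,1],[0,0,0.018,0,1],[0,0,0.019,0,1],[0,0,0.019,0,1],[0,0,0.019,0,1],[0,0,0.019,0,1]]'
python3 -c "
from h import *
to(.5042,-.3140,.1526,75.9)
c=vision.camera('wrist');im=c['color'];cv2.imwrite('pics/w12.png',im)
c=vision.camera('side');cv2.imwrite('pics/s12.png',c['color'])
"
```

```text
clock: 19.37
position: [0.5041, -0.3156, 0.1528]
tcp_rot: [[-0.97, 0.244, 0.0], [0.244, 0.97, -0.0], [-0.0, -0.0, -1.0]]
wrist_force: [-1.8, 2.9, 6.6]
opening: 0.0
pos [ 0.5041 -0.3156  0.1528] yaw 75.87 t 19.3667 F [-1.8046  2.8843  6.6012] open 0.0
shift [0.0005 0.0032 0.0003] spin -0.00028739113113323986 rows 0.0393895636715195 0.003612458352233462
```

View pics/w12.png

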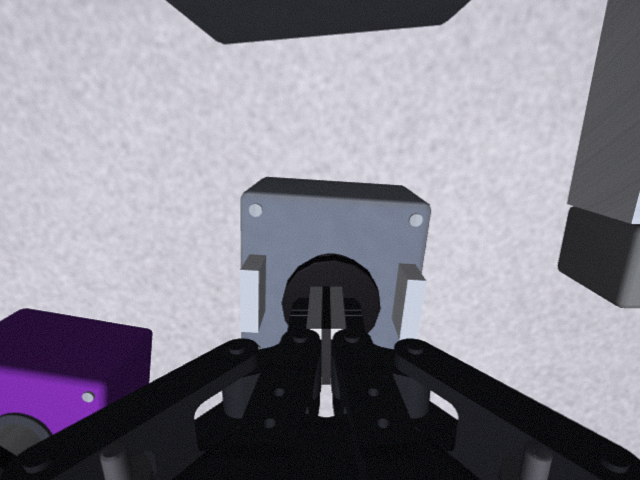

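View pics/s12.png

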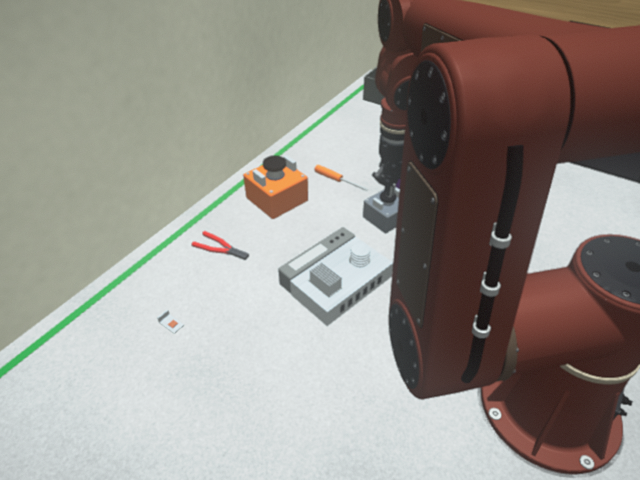

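The fingertips rest on the cap (283–380, 254–335), between the posts. I'll hold for a second and then verify the cap height.

```bash
python3 -m inch '[[0,0,0,0,1],[0,0,0,0,1],[0,0,0,0,1],[0,0,0,0,1],[0,0,0,0,1],[0,0,0,0,1],[0,0,0,0,1],[0,0,0,0,1],[0,0,0,0,1],[0,0,0,0,1],[0,0,0,0,1],[0,0,0,0,1],[0,0,0,0,1],[0,0,0,0,1],[0,0,0,0,1],[0,0,0,0,1]]'
python3 - <<'E'
from h import *
c=vision.camera('wrist');im=c['color']
cv2.imwrite('pics/w13.png',cv2.resize(im[240:350,230:440],None,fx=3.8,fy=3.8,interpolation=cv2.INTER_CUBIC))
for z in (.07,.08,.09):
    a=np.linspace(0,2*np.pi,72)
    p=proj(c,np.c_[.5043+.022*np.cos(a),-.3142+.022*np.sin(a),np.full(72,z)]);print(z,"u",p[:,0].min(),p[:,0].max(),"vtop",p[:,1].min())
s=arm.get_state();print(s["position"],s["wrist_force"],s["clock"])
E
```

```text
clock: 20.8
position: [0.5041, -0.3156, 0.1528]
tcp_rot: [[-0.97, 0.244, 0.0], [0.244, 0.97, -0.0], [-0.0, -0.0, -1.0]]
wrist_force: [-3.2, 1.9, 6.5]
opening: 0.0001
0.07 u 282.79757453346525 377.76912428512173 vtop 249.21780007340345
0.08 u 280.1844575539773 380.95172079502834 vtop 256.8115695076986
0.09 u 277.2310811847139 384.54810287634484 vtop 265.43551955619296
[ 0.5041 -0.3156  0.1528] [-2.8185  1.6926  6.9552] 20.85
```

View pics/w13.png

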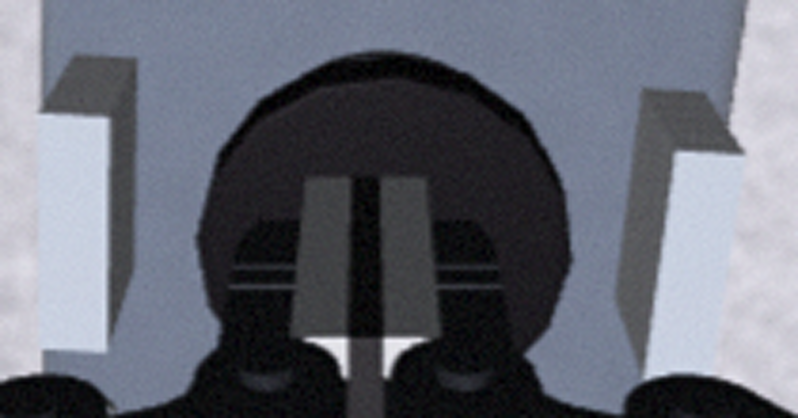

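The checks give a cap height of 78–84 mm: 80.2 mm from the tip position, 7 N from the spring, and the rim positions. All are in the window, but slightly shallow on average, so I'll press 0.5 mm further, hold and hand in.

```bash
python3 -m inch '[[0,0,0.001,0,1],[0,0,0.001,0,1],[0,0,0.001,0,1],[0,0,0.001,0,1],[0,0,0.001,0,1],[0,0,0.001,0,1],[0,0,0.001,0,1],[0,0,0.001,0,1],[0,0,0.001,0,1],[0,0,0.001,0,1],[0,0,0.001,0,1],[0,0,0.001,0,1],[0,0,0.001,0,1],[0,0,0.001,0,1],[0,0,0.001,0,1],[0,0,0.001,0,1]]'
python3 - <<'E'
from h import *
c=vision.camera('side');cv2.imwrite('pics/s14.png',cv2.resize(c['color'][180:340,260:420],None,fx=3.7,fy=3.7,interpolation=cv2.INTER_CUBIC))
E
```

```text
clock: 22.18
position: [0.5041, -0.3156, 0.1523]
tcp_rot: [[-0.97, 0.244, 0.0], [0.244, 0.97, -0.0], [-0.0, -0.0, -1.0]]
wrist_force: [-3.1, 1.9, 7.9]
opening: -0.0003
```

View pics/s14.png

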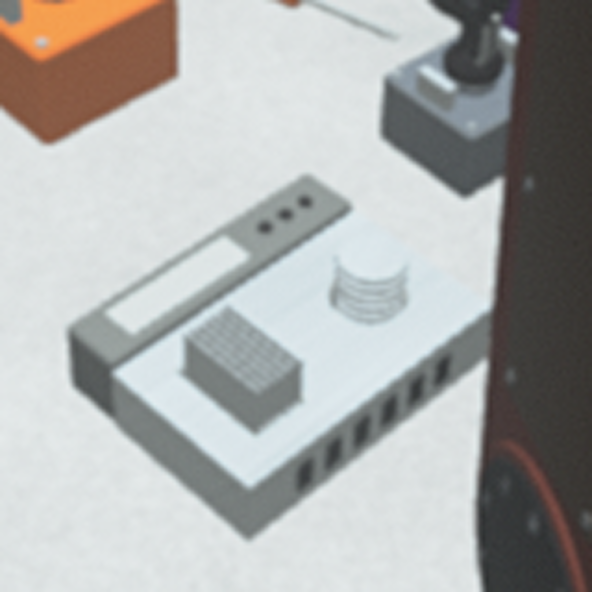

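Both sinks sit upright in their nests and the plunger cap is held down to about post height (7.9 N, tip at 79.7 mm). Handing in.

```bash
python3 -c "
from rig import order
print(order.close_job())"
```

```text
the job is handed in; nothing more can be done
None
```

I seated both heat sinks in their matching nests and let go of them. I then pressed the small grey box's plunger half-way and handed the job in at about 22 s, still holding it. The hand-in gave no verdict.

**Last checks**
- **Sinks:** both stood upright in their nests in the final side picture. The round one measured within 1–2 mm of its nest centre from the top view.
- **Plunger:** the fingertips were at 79.7 mm by arm position, against 80 mm wanted. The vertical force was 7.9 N, against 7.5 N expected half-way.
- **Bystanders:** the arm never went near the screwdriver, pliers or bracket. I saw no movement but did not measure them.

**Checks that disagreed**
- **Cap height:** before a last 0.5 mm press, the wrist picture gave anywhere from 78 to 84 mm. That is inside the 76–84 mm allowed, but at its upper edge.
- **Round sink:** one wrist reading put it 7 mm off. It mixed a pixel from one moment with a camera pose from another, so I went by the top view.
- **Oblong sink:** its top-view centre read about 4–5 mm off, because its side faces show in that view. I relied on the nest's 2 mm play and the seated height instead.

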